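# Bring the bench kiln's heavy door to rest ajar

### The arm

A 6-joint arm with a two-finger parallel gripper is mounted at the origin on the work surface. World frame = base frame: x ahead of the robot, y to its left, z up, the work surface at z = 0. Lengths are in m, angles in rad, forces in N, time in s.
With the tool pointing down it reaches from about 0.225 to 0.725 m from the base axis. Payload 3.1 kg.
Tool frame: the origin (TCP) lies midway between the tips of the shut fingers; the grasp point (between the pads) lies 19 mm behind it; z points along the fingers, y is the line along which they close (so a half turn about z gives the same grasp; the last joint's range is limited). The gripper opens to 85 mm and grips with 20 to 120 N. Pads are 22 mm wide; open, the fingers measure 114 mm over their backs; the gripper's body (76 mm by 85 mm) begins 54 mm behind the grasp point. The pads swing forward as they close: fully open they stand 13 mm farther back than shut.
Start: joints at [1.195, 0.048, 0.099, 1.622, 0, 1.443], TCP at [0.129, 0.509, 0.231] pointing down, gripper open.
Joint ranges: [-2.91, 2.91], [-0.99, 1.94], [-1.21, 1.42], [-2.12, 2.29], [-1.49, 1.47], [-3.14, 3.14]. Speed limits (rad/s): [2.79, 2.79, 3.14, 3.14, 3.14, 3.14].

### API

Orientations are given as a unit quaternion [x, y, z, w].
In Python, from station import robot gives the robot as it stands.
- The arm moves only by the shell command python3 -m creep 'ROWS' [OPENING] [FORCE]. ROWS is JSON, one flat list of numbers, 6 for each row, row after row: the shift along the tool's x, y, z in m, then the turn, a rotation vector about the tool's x, y, z in degrees. A call has 1 to 20 rows; each row shifts and turns the commanded pose from where the row before left it, along the tool's axes as they then stand; what a row does not reach is not made up. A row lasts 1/12 s, in which the tool goes at most 41.7 mm and 7.16 degrees, less where a joint would pass 70% of its speed; a pose out of reach is approached as far as the arm can. A call is refused whole if a number of a shift passes 0.0417 or a number of a turn 7.16, either way. A call with a gripper value outside its range is refused whole. OPENING is the finger opening in m, from 0 to 0.0854, set as the call begins (- or left out, the last holds). The fingers move at their own pace and stop on an object; FORCE is the grip in N (left out, the last holds). Time passes only in rows, so rows that do not move let the fingers close. It gives the time, the measured TCP pose, the force, the opening and the grip force at its end, in the units of the state.
- robot.sense(): the state, without advancing time (a new reading comes with each control period).
- robot.capture(name): name is "scene" or "top" or "wrist"; returns a dict with "img" (400x640x3 uint8, red, green, blue), "mtx" (3x3 intrinsics, pixels), "R" (3x3) and "t" (3): a world point X has camera coordinates R X + t; the wrist camera has in their place "mount" (4x4, takes a point from camera to tool coordinates, whose origin is the TCP and whose axes are the flange's). Camera axes: x right, y down, z forward; pixel columns grow to the right and rows downward; lengths in m; the calibration is good to about 2 mm. A picture is of the moment at which its call begins: read the wrist's pose just before it. There is no depth.
- robot.hand_in(): hands the job in; it is judged then, once.
The state is a dict: "time": time; "qpos": joint angles; "qd": joint speeds; "tau": joint torques, N m; "tool_pos": TCP position; "tcp_rot": TCP orientation; "force": force on the tool from outside, world axes, zero at the start; "wrist_torque": the same for the moment, N m; "finger_gap": finger opening in m; "gripper_force": force on a finger pad.
Only numpy, scipy, OpenCV 4.12 (cv2) and the standard library are available. Lean on these libraries where they do the work, as an engineer would, in place of code of your own. Each camera call takes 0.05 s, during which the arm holds its last target. There are 200 camera calls.

### The job

The bench kiln stands wide open and is still hot, and its pots would cool too fast: swing its heavy door back until it is 30 degrees open and bring it to a complete stop there, then take the hand away so that it stays. The door turns almost without friction and its pads are springy, so a hard stop makes it bounce away: handle it gently, push it only by the soft pads on its free edge (all the rest of the door is hot steel), and never let it slam shut or knock against its open stop. Leave the mug, the mitre box and the glaze jar where they are.

Things in the scene. Friction and masses are not known exactly. Their poses are not given: they have to be found in the camera images.
- door (a joint): Angle of the kiln's door in rad about the upright hinge at the right-hand end of the kiln's front (as one faces it): 0 shut, grows as it opens (anticlockwise from above), open stop at 2.1; 30 degrees = 0.524. Nominal mass 7.2 kg, inertia 0.30 kg m2 about the hinge (both vary by some 30 %). Hinge friction 0.0015 N m dry and 0.015 N m s/rad viscous, no spring: once pushed it coasts long.
- hinge (a point): Point on the hinge axis, 295 mm above the bench; axes turn with the door. In these axes the door's steel case spans x from -97 (outer face) to -4 mm (inner face), y from 10 to 300 mm, 37 to 295 mm above the bench; beyond it a steel edge, 33 mm thick (x -68 to -35), y from 300 to 365 mm, with a pad on either side. The kiln (315 mm high) has its front in the plane x = 0 at door angle 0.
- edge (a point): Middle of the top of the door's free edge: 365 mm from the hinge axis along the door, x = -51.5 mm in the hinge's axes, 295 mm above the bench. On the kiln's top, 150 mm and more behind its front, are a bowl and a vent plug 12 mm high.
- pad_out_face (a point): Top middle of the face of the outer pad, the one to push for shutting: dark soft foam block 35 thick, 65 wide, 235 mm high, from 60 to 295 mm above the bench. Uncompressed, its flat face is at x = -103 mm in the hinge's axes, y from 300 to 365 mm. Both pads and the edge between them are 103 mm thick: too thick to grip.
- pad_in_face (a point): Top middle of the face of the inner pad (kiln's side), the one to push for opening or to brake a closing door: like the outer pad; its flat face is at x = 0 in the hinge's axes when uncompressed.
- pad_out (a joint): Compression of the outer pad in m, 0 at rest, up to 0.025. Elastic, 160 N/m, with hardly any loss (about 1 N s/m).
- pad_in (a joint): Compression of the inner pad in m, 0 at rest, up to 0.025. Elastic, 160 N/m, with hardly any loss (about 1 N s/m).
- mug: White glazed mug, 76 mm wide, 90 mm high, standing loose on the bench to the right of the opened door. Origin: centre of its underside.
- mitre_box: Wooden mitre box 300 x 130 x 70 mm lying on the bench to the right. Origin: centre of its underside.
- glaze_jar: White closed jar, 72 mm wide, 100 mm high, standing on the bench beyond the door's reach. Origin: centre of its underside.

How it is judged:
By the outcome, as a careful person would: the job done as asked, in the order asked, and still so for the second after the job is handed in, with the robot touching nothing.
It also fails if it takes over 32 s, if anything falls off the work surface, if the arm or the gripper's body presses on something with over 40 N, if the wrist force passes 120 N, or if a joint passes its speed limit or range.

## Working session

There is one attempt and no reset: what is moved stays moved. The work goes in short steps, Python scripts to look and compute and a shell command to move; the robot and the scene stay as the last step left them, time stands still between calls to the robot, and variables do not carry over. Pictures are saved under pics/ and viewed, at most 10 in all, crops included, and the job is handed in when it is done.

```bash
ls; mkdir -p pics; python3 - <<'E'
from station import robot
import cv2,numpy as np
s=robot.sense();print(s)
ims=[]
for n in("scene","top"):
    c=robot.capture(n);cv2.imwrite(f"pics/{n}0.png",c["img"][:,:,::-1]);print(n,c["mtx"],c["R"],c["t"])
    np.savez(f"{n}0.npz",**c)
E
```

```text
pics
{'time': 0.0, 'qpos': array([ 1.19515223e+00,  4.87576165e-02,  9.75547794e-02,  1.62196435e+00,
       -6.50347143e-06,  1.44304696e+00]), 'qd': array([ 0.00097669, -0.00034542,  0.00151824,  0.00059914, -0.00103481,
       -0.00024033]), 'tau': array([ 4.48536969e-05, -3.38778591e+01,  3.20016682e+01,  2.03401776e-02,
       -2.63806542e-04, -7.29744414e-06]), 'tool_pos': array([0.12857836, 0.50838125, 0.23009198]), 'tcp_rot': array([ 1.23630150e-01,  9.92327658e-01, -1.14888875e-03, -2.92079288e-04]), 'force': array([ 0.45768813, -0.62064617, -0.09869402]), 'wrist_torque': array([-0.00752557, -0.05011818,  0.00099762]), 'gripper_force': 0.0, 'finger_gap': 0.08552252562206046}
scene [[502.52636616   0.         315.03788762]
 [  0.         502.52636616 203.95678883]
 [  0.           0.           1.        ]] [[ 0.38955068  0.9209852  -0.00604303]
 [ 0.76683812 -0.32797092 -0.55171947]
 [-0.51010741  0.21028867 -0.83400786]] [-0.24119333 -0.29480717  1.8713813 ]
top [[491.01425839   0.         317.11249019]
 [  0.         491.01425839 200.65481855]
 [  0.           0.           1.        ]] [[ 0.02582882 -0.99964984 -0.00575016]
 [-0.98531428 -0.02448638 -0.16898579]
 [ 0.16878581  0.01003041 -0.98560171]] [0.02479014 0.58964934 1.85353626]
```

View pics/top0.png

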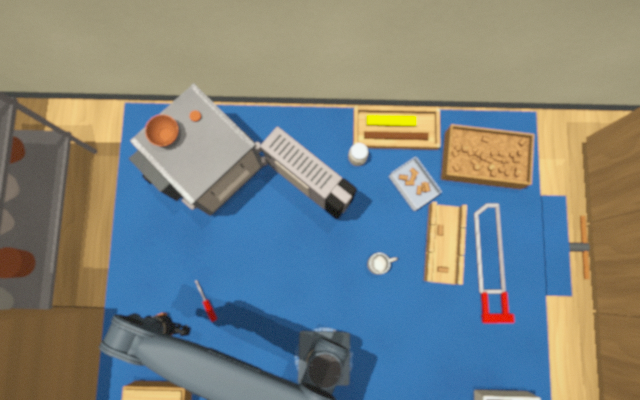

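View pics/scene0.png

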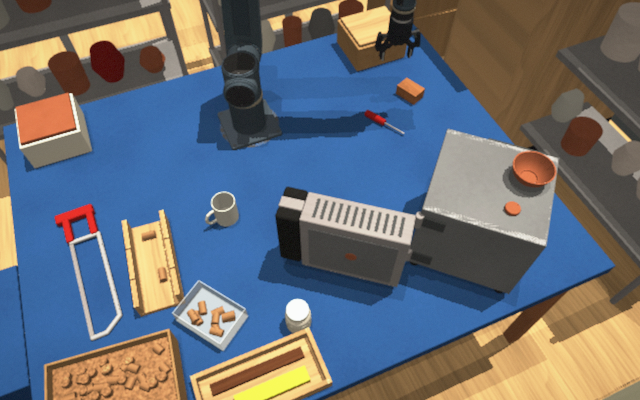

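The top view shows the kiln at about (195,150) px, the hinge near (258,148), the door running to the dark pads at (340,197), the jar at (359,153) and the mug at (379,263). The scene view agrees. I'll zoom in to pick corners.

```bash
python3 - <<'E'
import cv2
a=cv2.imread("pics/top0.png")[75:225,125:385]
cv2.imwrite("pics/z1.png",cv2.resize(a,None,fx=3,fy=3,interpolation=cv2.INTER_CUBIC))
E
```

```text
(no output)
```

View pics/z1.png

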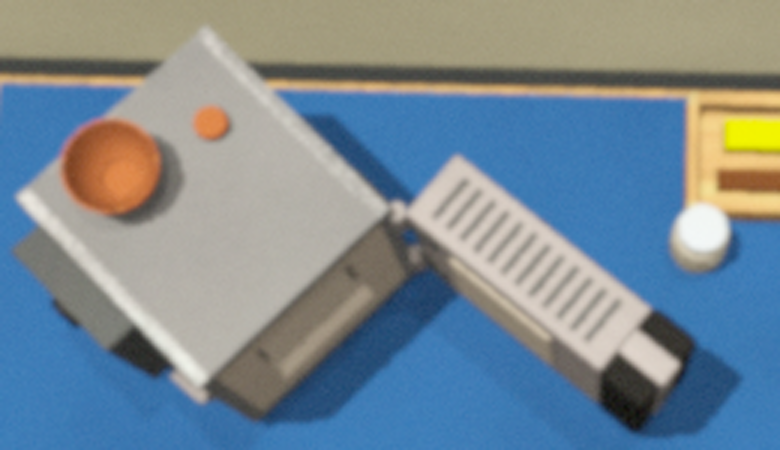

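The zoom shows the door case top corners at (458,155), (410,213), (650,308) and (600,372). The kiln top front corners are (388,210) and (205,385), and the pads end near (692,350). Next I'll fit the pose.

```bash
cat > h.py <<'E'
import numpy as np,cv2
def cast(c,uv,z):
    uv=np.atleast_2d(uv).astype(float);K,R,t=c["mtx"],c["R"],c["t"]
    d=(np.c_[uv,np.ones(len(uv))]@np.linalg.inv(K).T)@R; o=-R.T@t
    return (o+d*((z-o[2])/d[:,2])[:,None])[:,:2]
def fit(L,W):
    a,b=L.mean(0),W.mean(0);U,S,V=np.linalg.svd((L-a).T@(W-b))
    R=(U@np.diag([1,np.sign(np.linalg.det(U@V))])@V).T
    return R,b-R@a
E
python3 - <<'E'
from h import *
c=np.load("top0.npz")
z=lambda p:(np.array(p)+.5)/3-.5+[125,75]
kil=cast(c,z([(388,210),(205,385),(205,28),(22,197)]),.315)
L=np.array([(-97,10),(-4,10),(-97,300),(-4,300),(-103,365)])/1000
W=cast(c,z([(458,155),(410,213),(650,308),(600,372),(692,350)]),.295)
R,t=fit(L,W);print("door case W",W.round(3),"resid",(L@R.T+t-W).round(4))
print("hinge",t,"dir",np.degrees(np.arctan2(R[1,1],R[0,1])))
print("kiln",kil.round(3)); f=kil[1]-kil[0];print("front dir",np.degrees(np.arctan2(f[1],f[0])),np.linalg.norm(f))
n=kil[0]-kil[2];print("side dir",np.degrees(np.arctan2(n[1],n[0])))
f2=kil[3]-kil[2];print("back dir",np.degrees(np.arctan2(f2[1],f2[0])))
print("mug",cast(c,(378,264),.09),"jar",cast(c,(358.5,152.5),.1))
E
```

```text
door case W [[ 0.805  0.182]
 [ 0.734  0.234]
 [ 0.629 -0.043]
 [ 0.554  0.012]
 [ 0.582 -0.091]] resid [[ 0.0026 -0.001 ]
 [ 0.0011  0.0055]
 [-0.0058 -0.0008]
 [-0.0028  0.0031]
 [ 0.0049 -0.0068]]
hinge [0.73834458 0.24982731] dir -129.27168523478903
kiln [[0.731 0.256]
 [0.525 0.45 ]
 [0.944 0.479]
 [0.736 0.673]]
front dir 136.73272104025818 0.2827656281474836
side dir -133.73547075646604
back dir 136.9136757212373
mug [[ 0.34925339 -0.1926897 ]] jar [[ 0.77166686 -0.11470191]]
```

```bash
cat >> h.py <<'E'
H=np.array([.735,.253]); F=136.7   # hinge, shut direction (deg)
def u(b): b=np.radians(b);return np.array([np.cos(b),np.sin(b)])
def local(ang,x,y): b=F+np.degrees(ang);return H+y*u(b)+x*u(b-90)
def totool(d,xb): return d@u(xb),d@u(xb-90)   # tool x bearing xb
def xbear(s):
    from scipy.spatial.transform import Rotation as Ro
    v=Ro.from_quat(s["tcp_rot"]).as_matrix()[:,0];return np.degrees(np.arctan2(v[1],v[0]))
def where(s,ang):  # tcp in door's axes at angle ang
    b=F+np.degrees(ang);d=s["tool_pos"][:2]-H;return d@u(b-90),d@u(b),s["tool_pos"][2],xbear(s)-(b-90)
def angle(c,save=None):
    # warp to bird's eye at z=.295 (1 mm/px) around hinge, light grey door top
    s=np.array([[0,0],[.4,0],[0,.4],[.4,.4]])
    g=np.stack(np.meshgrid(np.arange(.25,.85,.001),np.arange(-.2,.5,.001)),-1)
    P=np.concatenate([g,np.full(g.shape[:2]+(1,),.295)],-1)@c["R"].T+c["t"]
    m=P@c["mtx"].T; m=(m[...,:2]/m[...,2:]).astype(np.float32)
    im=cv2.remap(np.ascontiguousarray(c["img"]),m[...,0],m[...,1],cv2.INTER_LINEAR)
    h=cv2.cvtColor(im,cv2.COLOR_RGB2HSV)
    d=g-H;r=np.hypot(d[...,0],d[...,1]);bb=np.degrees(np.arctan2(d[...,1],d[...,0]))%360
    k=((h[...,2]>155)&(h[...,1]<50)&(r<.325)&(r>.03)&(bb>F+4)&(bb<F+150)).astype(np.uint8)
    k=cv2.morphologyEx(k,cv2.MORPH_CLOSE,np.ones((17,17)));k=cv2.morphologyEx(k,cv2.MORPH_OPEN,np.ones((25,25)))
    if save: cv2.imwrite(save,np.hstack([im[:,:,::-1],cv2.merge([k*255]*3)])[::2,::2])
    cs,_=cv2.findContours(k,0,2)
    if not cs:return None
    q=max(cs,key=cv2.contourArea);(cx,cy),wh,_=cv2.minAreaRect(q)
    cen=np.array([.25+cx*.001,-.2+cy*.001])-H
    return np.radians((np.degrees(np.arctan2(cen[1],cen[0]))%360)-F)-np.arctan2(.0505,.155),np.hypot(*cen),sorted(np.round(wh))
E
python3 - <<'E'
from h import *
for n in("top","scene"): print(n,angle(dict(np.load(f"{n}0.npz")),f"pics/m_{n}.png"))
g=local(1.64,-.128,.335);s=np.array([.1286,.5084]);print("goal",g,"disp tool",totool(g-s,F+94-90))
im=np.hstack([cv2.imread(f"pics/m_{n}.png") for n in("top","scene")]);cv2.imwrite("pics/m.png",im[:,:,:]);print(im.shape)
E
```

```text
top (np.float64(1.615065518201992), np.float64(0.17616887775710333), [np.float64(108.0), np.float64(304.0)])
scene (np.float64(1.6594977167397436), np.float64(0.180054965543373), [np.float64(92.0), np.float64(300.0)])
goal [ 0.62166156 -0.08724021] disp tool (np.float64(-0.7588179728317254), np.float64(-0.14863458177395378))
(350, 1200, 3)
```

```bash
python3 -c "
import cv2;a=cv2.imread('pics/m.png');cv2.imwrite('pics/m2.png',cv2.resize(a,(800,int(800*a.shape[0]/a.shape[1]))))"
```

```text
(no output)
```

View pics/m2.png

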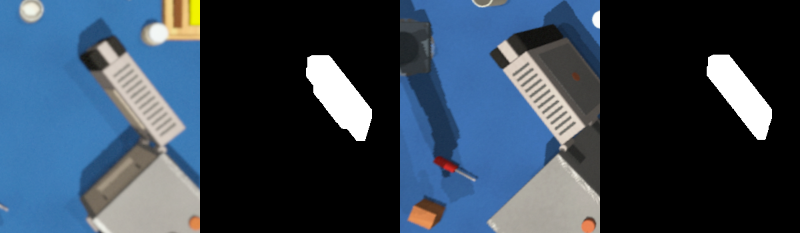

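The masks segment the door top cleanly in the scene view, with the door at about 1.64–1.66 rad. I'll raise, turn and travel over it to the outer pad's side.

```bash
sed -i 's/^H=.*;/H=np.array([.733,.250]);/' h.py
python3 -m creep '[0,0,-0.022,0,0,5,0,0,-0.022,0,0,5,0,0,-0.022,0,0,5,0,0,-0.022,0,0,5,0,0,-0.022,0,0,5,-0.036,-0.007,0,0,0,0,-0.036,-0.007,0,0,0,0,-0.036,-0.007,0,0,0,0,-0.036,-0.007,0,0,0,0,-0.036,-0.007,0,0,0,0,-0.036,-0.007,0,0,0,0,-0.036,-0.007,0,0,0,0,-0.036,-0.007,0,0,0,0,-0.036,-0.007,0,0,0,0,-0.036,-0.007,0,0,0,0,-0.036,-0.007,0,0,0,0,-0.036,-0.007,0,0,0,0,-0.036,-0.007,0,0,0,0,-0.036,-0.007,0,0,0,0,-0.036,-0.007,0,0,0,0]' 0
python3 - <<'E'
from h import *
from station import robot
s=robot.sense();g=local(1.65,-.128,.335);print(s["time"],s["tool_pos"],xbear(s),"goal",g,totool(g-s["tool_pos"][:2],xbear(s)))
E
```

```text
time: 1.77
tool_pos: [0.4816, 0.0846, 0.3409]
tcp_rot: [0.336, 0.942, -0.0, -0.0]
force: [0.9, -0.0, -0.6]
finger_gap: 0.0003
gripper_force: 0.0
1.7667 [0.48158557 0.08462068 0.34085122] 140.78144354914537 goal [ 0.62306957 -0.09135656] (np.float64(-0.2208802095011827), np.float64(-0.04687902176988505))
```

```bash

python3 -m creep '[-0.034,-0.007,0,0,0,0,-0.034,-0.007,0,0,0,0,-0.034,-0.007,0,0,0,0,-0.034,-0.007,0,0,0,0,-0.034,-0.007,0,0,0,0,-0.03,-0.007,0,0,0,0,-0.02,-0.005,0.01,0,0,0,0,0,0.03,0,0,0,0,0,0.03,0,0,0,0,0,0.02,0,0,0,0,0,0.005,0,0,0,0,0,0,0,0,0]' 0
python3 - <<'E'
from h import *
from station import robot
s=robot.sense()
for n in("top","scene"):
    c=robot.capture(n);np.savez(n+"1.npz",**c);print(n,angle(c));cv2.imwrite(f"pics/{n}1.png",c["img"][:,:,::-1])
print(s["time"],s["tool_pos"],where(s,1.65))
a=cv2.imread("pics/top1.png")[100:250,240:430];b=cv2.imread("pics/scene1.png")[150:300,200:390]
cv2.imwrite("pics/z2.png",cv2.resize(np.hstack([a,b]),None,fx=2.1,fy=2.1,interpolation=cv2.INTER_CUBIC))
E
```

```text
time: 2.77
tool_pos: [0.6202, -0.0888, 0.2431]
tcp_rot: [0.335, 0.942, -0.0, -0.003]
force: [-0.4, -0.4, 0.5]
finger_gap: -0.0001
gripper_force: 0.0
top (np.float64(1.6235511247052326), np.float64(0.16922569536484935), [np.float64(108.0), np.float64(289.0)])
scene (np.float64(1.6570126971914974), np.float64(0.17929150756977025), [np.float64(92.0), np.float64(300.0)])
2.7667 [ 0.62018177 -0.08884054  0.2431392 ] (np.float64(-0.1241729849530925), np.float64(0.3348461344182836), np.float64(0.24313919914634996), np.float64(-0.44088553505818595))
```

View pics/z2.png

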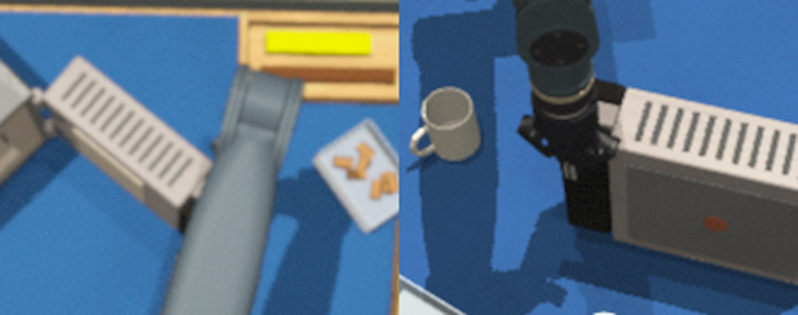

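The hand stands beyond the outer pad with about a 10 mm gap, and the scene camera still sees the door top. I'll push with a gentle ramp along the arc, then back off outward.

```bash

python3 -m creep '[0.001,-0.0003,0,0,0,0.2,0.0015,-0.0005,0,0,0,0.2,0.002,-0.0007,0,0,0,0.3,0.0025,-0.0009,0,0,0,0.4,0.003,-0.001,0,0,0,0.5,0.0035,-0.0012,0,0,0,0.6,0.004,-0.0014,0,0,0,0.7,0.0045,-0.0015,0,0,0,0.8,0.005,-0.0017,0,0,0,0.9,0.0055,-0.0019,0,0,0,0.95,0.0055,-0.0019,0,0,0,0.95,0.0055,-0.0019,0,0,0,0.95,0.0055,-0.0019,0,0,0,0.95,0.0055,-0.0019,0,0,0,0.95,0.0055,-0.0019,0,0,0,0.95,0.0055,-0.0019,0,0,0,0.95,0.0055,-0.0019,0,0,0,0.95,0.0055,-0.0019,0,0,0,0.95,0.0055,-0.0019,0,0,0,0.95,0.0055,-0.0019,0,0,0,0.95]' 0
python3 - <<'E'
from h import *
from station import robot
s=robot.sense();c=robot.capture("scene");a=angle(c);print(s["time"],a,s["tool_pos"],where(s,a[0]),s["force"])
E
```

```text
time: 4.53
tool_pos: [0.5392, -0.0465, 0.2463]
tcp_rot: [0.457, 0.89, 0.0, 0.0]
force: [0.1, -0.3, -0.1]
finger_gap: 0.0
gripper_force: 0.0
4.5333 (np.float64(1.3914151746373864), np.float64(0.1737910296763076), [np.float64(92.0), np.float64(309.0)]) [ 0.53918934 -0.04652483  0.24632552] (np.float64(-0.1235313535464321), np.float64(0.3320083590652685), np.float64(0.2463255160399912), np.float64(-0.7627470741140172)) [ 0.06112929 -0.2831228  -0.05007008]
```

```bash

python3 -m creep '[-0.004,-0.02,0,0,0,0,-0.002,-0.025,0,0,0,0,0,-0.025,0,0,0,0,0,-0.02,0,0,0,0]' 0
python3 - <<'E'
from h import *
from station import robot
s=robot.sense();c=robot.capture("scene");a=angle(c);print(s["time"],a,s["tool_pos"],where(s,a[0]))
E
```

```text
time: 4.92
tool_pos: [0.469, -0.105, 0.2463]
tcp_rot: [0.456, 0.89, -0.0, -0.0]
force: [-0.5, -0.3, -0.5]
finger_gap: -0.0002
gripper_force: 0.0
4.9167 (np.float64(1.31368059773112), np.float64(0.17289306081560168), [np.float64(92.0), np.float64(310.0)]) [ 0.46899155 -0.1049583   0.24628393] (np.float64(-0.161346081391162), np.float64(0.41190204967699123), np.float64(0.24628393353321199), np.float64(3.769007588562971))
```

```bash

python3 -m creep '[0.032,-0.009,0,0,0,4.3,0.032,-0.009,0,0,0,4.3,0.032,-0.009,0,0,0,4.3,0.032,-0.009,0,0,0,4.3,0.032,-0.009,0,0,0,4.3,0.032,-0.009,0,0,0,4.3,0.032,-0.009,0,0,0,4.3,0.032,-0.009,0,0,0,4.3,0.032,-0.009,0,0,0,4.3,0.032,-0.009,0,0,0,4.3,0.032,-0.009,0,0,0,4.3,0.0066,0.021,0,0,0,0,0.0066,0.021,0,0,0,0,0.0066,0.021,0,0,0,0,0.0066,0.021,0,0,0,0]' 0
python3 - <<'E'
from h import *
from station import robot
s=robot.sense();c=robot.capture("scene");a=angle(c,"pics/m3.png");print(s["time"],a,s["tool_pos"],where(s,a[0]),where(s,.65));c=robot.capture("top");print(angle(c))
E
```

```text
time: 6.22
tool_pos: [0.3809, 0.2136, 0.2464]
tcp_rot: [0.774, 0.633, 0.0, 0.0]
force: [0.1, 0.3, -0.2]
finger_gap: -0.0001
gripper_force: 0.0
6.2167 (np.float64(1.065072961836233), np.float64(0.17202600048067843), [np.float64(91.0), np.float64(311.0)]) [0.38086454 0.21363198 0.24642938] (np.float64(0.07256067893582906), np.float64(0.34649236988757626), np.float64(0.24642937810900806), np.float64(-29.174882706025073)) (np.float64(-0.07332604212985057), np.float64(0.34633120861901656), np.float64(0.24642937810900806), np.float64(-5.392953802814247))
(np.float64(1.0270875812558917), np.float64(0.16934613978592114), [np.float64(100.0), np.float64(314.0)])
```

```bash

python3 -m creep '[0.005,0,0,0,0,0,0.005,0,0,0,0,0,0.005,0,0,0,0,0,0.005,0,0,0,0,0,0.005,0,0,0,0,0,0.005,0,0,0,0,0,0.005,0,0,0,0,0,0.005,0,0,0,0,0,0.005,0,0,0,0,0,0.005,0,0,0,0,0,0.005,0,0,0,0,0,0.005,0,0,0,0,0,0.005,0,0,0,0,0,0.005,0,0,0,0,0,0.005,0,0,0,0,0,0.005,0,0,0,0,0]' 0
python3 - <<'E'
from h import *
from station import robot
s=robot.sense();c=robot.capture("scene");a=angle(c);print(s["time"],a,s["tool_pos"],where(s,a[0]),where(s,.6));c=robot.capture("top");print(angle(c));cv2.imwrite("pics/top3.png",c["img"][75:275,125:425,::-1])
E
```

```text
time: 7.65
tool_pos: [0.3963, 0.2915, 0.2463]
tcp_rot: [0.775, 0.632, -0.0, 0.0]
force: [0.6, 0.9, -0.4]
finger_gap: 0.0002
gripper_force: 0.0
7.65 (np.float64(0.8561446560412465), np.float64(0.15550536008022242), [np.float64(91.0), np.float64(278.0)]) [0.39633402 0.29152331 0.24627131] (np.float64(0.07506436590155738), np.float64(0.3308073536940266), np.float64(0.24627131423131454), np.float64(-17.303762882402538)) (np.float64(-0.011195686900552844), np.float64(0.3390321826627562), np.float64(0.24627131423131454), np.float64(-2.6277551464089868))
(np.float64(0.824152904960737), np.float64(0.1538573239017302), [np.float64(95.0), np.float64(281.0)])
```

View pics/top3.png

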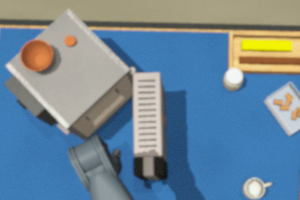

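The top view shows the hand at (105,165) in the crop, ahead of the door's inner pad, and the door is closing freely. I'll fix the offset formula and keep creeping ahead of it.

```bash
sed -i 's/np.arctan2(.0505,.155)/np.arcsin(.0505\/np.hypot(*cen))/' h.py
python3 -m creep '[0.0015,0,0,0,0,0,0.0015,0,0,0,0,0,0.0015,0,0,0,0,0,0.0015,0,0,0,0,0,0.0015,0,0,0,0,0,0.0015,0,0,0,0,0,0.0015,0,0,0,0,0,0.0015,0,0,0,0,0,0.0015,0,0,0,0,0,0.0015,0,0,0,0,0]' 0
python3 - <<'E'
from h import *
from station import robot
s=robot.sense();c=robot.capture("scene");a=angle(c);print(s["time"],a,s["tool_pos"],where(s,a[0]),where(s,.6))
E
```

```text
time: 8.58
tool_pos: [0.3992, 0.3059, 0.2463]
tcp_rot: [0.775, 0.632, -0.0, -0.0]
force: [-0.3, 1.5, 0.2]
finger_gap: 0.0002
gripper_force: 0.0
8.5833 (np.float64(0.6986139531439783), np.float64(0.1547808914055653), [np.float64(91.0), np.float64(277.0)]) [0.39923061 0.30589363 0.24631682] (np.float64(0.03675007804684568), np.float64(0.3364157186616467), np.float64(0.2463168236133564), np.float64(-8.276530623400063)) (np.float64(0.003449990808984678), np.float64(0.3383994703933495), np.float64(0.2463168236133564), np.float64(-2.626367307149266))
```

```bash

python3 -m creep '[0.0019,0,0,0,0,0,0.0019,0,0,0,0,0,0.0019,0,0,0,0,0,0.0019,0,0,0,0,0,0.0019,0,0,0,0,0,0.0019,0,0,0,0,0,0.0019,0,0,0,0,0,0.0019,0,0,0,0,0,0.0019,0,0,0,0,0,0.0019,0,0,0,0,0,0.0019,0,0,0,0,0,0.0019,0,0,0,0,0,0.0019,0,0,0,0,0,0.0019,0,0,0,0,0,0.0019,0,0,0,0,0,0.0019,0,0,0,0,0,0.0019,0,0,0,0,0,0.0019,0,0,0,0,0]' 0
python3 - <<'E'
from h import *
from station import robot
for i in range(4):
    s=robot.sense();c=robot.capture("scene");a=angle(c);print(s["time"],a,where(s,a[0]))
E
```

```text
time: 10.13
tool_pos: [0.4061, 0.3395, 0.2463]
tcp_rot: [0.775, 0.632, 0.0, -0.0]
force: [0.4, -0.2, -0.1]
finger_gap: 0.0001
gripper_force: 0.0
10.1333 (np.float64(0.580148768704875), np.float64(0.15198884181290645), [np.float64(92.0), np.float64(272.0)]) (np.float64(0.030979419516967394), np.float64(0.33748974797824743), np.float64(0.24631189601975567), np.float64(-1.4891328461923052))
10.1833 (np.float64(0.5784539897351204), np.float64(0.1500063753894255), [np.float64(92.0), np.float64(268.0)]) (np.float64(0.030690134406083203), np.float64(0.3375386970676696), np.float64(0.24623481346616355), np.float64(-1.3801369893275535))
10.2333 (np.float64(0.5785843813555229), np.float64(0.15102994811929876), [np.float64(92.0), np.float64(270.0)]) (np.float64(0.030519980029302403), np.float64(0.3375404377091056), np.float64(0.2462666451215608), np.float64(-1.384621002686103))
10.2833 (np.float64(0.5771333809113097), np.float64(0.1514174931620656), [np.float64(92.0), np.float64(271.0)]) (np.float64(0.029859548182652733), np.float64(0.3376111771020191), np.float64(0.2462450842404416), np.float64(-1.3053256089052638))
```

```bash

python3 -m creep '[0,0,0,0,0,0,0,0,0,0,0,0,0,0,0,0,0,0,0,0,0,0,0,0,0,0,0,0,0,0,0,0,0,0,0,0,0,0,0,0,0,0,0,0,0,0,0,0,0,0,0,0,0,0,0,0,0,0,0,0]' 0
python3 - <<'E'
from h import *
from station import robot
for i in range(2):
    s=robot.sense();c=robot.capture("scene");a=angle(c,"pics/m4.png");print(s["time"],a,where(s,a[0]))
c=robot.capture("top");print(angle(c));cv2.imwrite("pics/top4.png",cv2.resize(c["img"][75:275,125:325,::-1],None,fx=3,fy=3,interpolation=cv2.INTER_CUBIC))
np.savez("top4.npz",**c)
E
```

```text
time: 11.17
tool_pos: [0.4061, 0.3393, 0.2463]
tcp_rot: [0.775, 0.632, 0.0, 0.0]
force: [0.2, -0.4, 0.4]
finger_gap: 0.0
gripper_force: 0.0
11.1667 (np.float64(0.5703483323835454), np.float64(0.15304215043929084), [np.float64(92.0), np.float64(275.0)]) (np.float64(0.027465451107123423), np.float64(0.337782443856853), np.float64(0.24631279747608614), np.float64(-0.9267009425411743))
11.2167 (np.float64(0.56989571567689), np.float64(0.15301812272409193), [np.float64(92.0), np.float64(275.0)]) (np.float64(0.027293430434367466), np.float64(0.33780227274021085), np.float64(0.24633026061036462), np.float64(-0.9045582098892453))
(np.float64(0.5289049891869677), np.float64(0.15299828801550316), [np.float64(99.0), np.float64(281.0)])
```

View pics/top4.png

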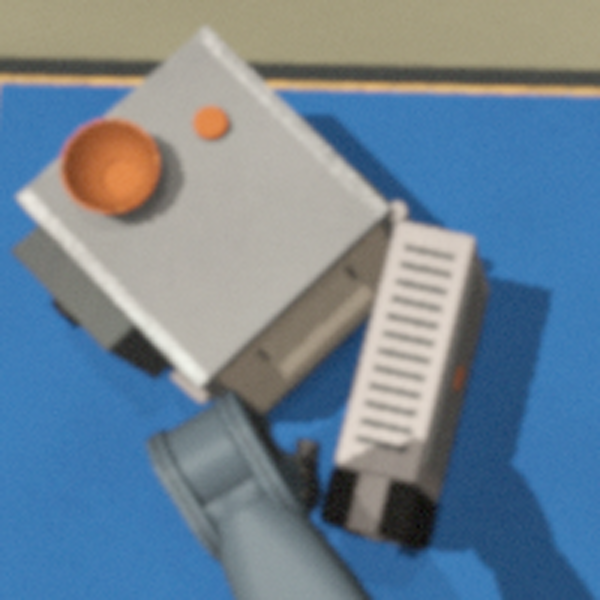

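View pics/m4.png

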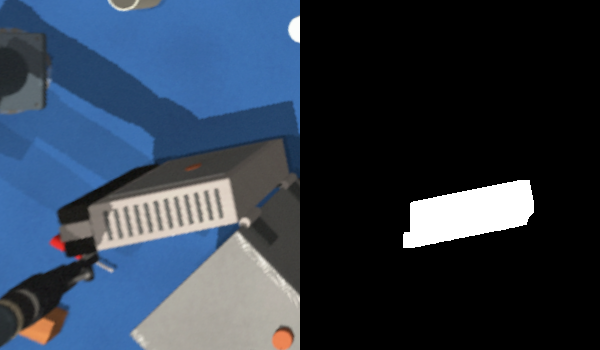

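```bash
python3 - <<'E'
from h import *
from station import robot
c=np.load("top4.npz");z=lambda p:(np.array(p)+.5)/3-.5+[125,75]
def br(a,b,h): p=cast(c,z([a,b]),h);d=p[1]-p[0];return np.degrees(np.arctan2(d[1],d[0]))%360
k=br((388,210),(205,385),.315)
for a,b in(((400,222),(337,460)),((477,238),(424,455)),((429,249),(380,442))):print("top",br(a,b,.295),br(a,b,.295)-k)
s=robot.sense();c=dict(robot.capture("scene"));a=angle(c);print(s["time"],a)
# direct scene line fits: door-top mask edges
m=cv2.cvtColor(cv2.imread("pics/m4.png")[:,300:],6)>127
ys,xs=np.nonzero(m);cols=[x for x in range(xs.min()+15,xs.max()-8)]
for f in(np.min,np.max):
    p=np.polyfit(cols,[f(ys[xs==x]) for x in cols],1);print("scene edge dir",180-np.degrees(np.arctan(-p[0]))*1)
E
```

```text
top 168.196807209871 31.464086169612813
top 168.774145892267 32.04142485200882
top 168.5446401013708 31.811919061112604
11.3167 (np.float64(0.5691219658849229), np.float64(0.15307464066690238), [np.float64(92.0), np.float64(275.0)])
scene edge dir 168.71953849528109
scene edge dir 168.58788380358664
```

The door is almost stopped at about 31.8° and creeping shut very slowly. I'll withdraw the hand around the free end to the outer side and measure again with a clear view.

```bash

python3 -m creep '[0.008,-0.01,0,0,0,0,0.002,-0.022,0,0,0,0,0.002,-0.022,0,0,0,0,0,-0.022,0,0,0,0,0,-0.018,0,0,0,0,-0.025,0,0,0,0,0,-0.032,0,0,0,0,0,-0.032,0,0,0,0,0,-0.032,0,0,0,0,0,-0.032,0,0,0,0,0,-0.032,0,0,0,0,0,-0.015,0,0,0,0,0,0,0,0,0,0,0]' 0
python3 - <<'E'
from h import *
from station import robot
for i in range(2):
    s=robot.sense();c=robot.capture("scene");np.savez("s5.npz",**c);a=angle(c,"pics/m5.png");print(s["time"],a,where(s,.55))
    m=cv2.cvtColor(cv2.imread("pics/m5.png")[:,300:],6)>127
    ys,xs=np.nonzero(m);cols=range(xs.min()+15,xs.max()-8)
    for f in(np.min,np.max): print("dir",180+np.degrees(np.arctan(np.polyfit(cols,[f(ys[xs==x]) for x in cols],1)[0])))
E
```

```text
time: 12.45
tool_pos: [0.2755, 0.1724, 0.2469]
tcp_rot: [0.776, 0.631, 0.0, 0.0]
force: [-0.2, 0.7, -0.4]
finger_gap: -0.0
gripper_force: 0.0
12.45 (np.float64(0.5657773404533635), np.float64(0.17257555140612832), [np.float64(92.0), np.float64(316.0)]) (np.float64(-0.16942044157458355), np.float64(0.43199512850200805), np.float64(0.2468685306973198), np.float64(0.06406008451349976))
dir 168.684199501798
dir 169.00427912715767
12.5 (np.float64(0.5659077950946174), np.float64(0.17263780187662353), [np.float64(92.0), np.float64(316.0)]) (np.float64(-0.16801060895358383), np.float64(0.4316156862261857), np.float64(0.2467941635438282), np.float64(0.10650095633458534))
dir 168.68028761928718
dir 169.0161920934915
```

The door is at rest at about 32°. There's time for one soft nudge on the outer pad, elastic, with the hand at about 3.4 mm/s.

```bash

python3 -m creep '[0,0.02,0,0,0,0,0,0.025,0,0,0,0,0,0.025,0,0,0,0,0.004,0.022,0,0,0,0,0.008,0,0,0,0,0,0.008,0,0,0,0,0,0.008,0,0,0,0,0,0.007,0,0,0,0,0,0.004,0,0,0,0,0,0.002,0,0,0,0,0,0,0,0,0,0,0,0,0,0,0,0,0]' 0
python3 - <<'E'
from h import *
from station import robot
s=robot.sense();c=robot.capture("scene");a=angle(c,"pics/m5.png");print(s["time"],a,where(s,.56))
E
```

```text
time: 13.55
tool_pos: [0.3744, 0.1958, 0.2465]
tcp_rot: [0.774, 0.633, 0.0, 0.0]
force: [-0.1, 0.2, -0.2]
finger_gap: -0.0002
gripper_force: 0.0
13.55 (np.float64(0.5658431747587901), np.float64(0.17254125307252546), [np.float64(92.0), np.float64(316.0)]) (np.float64(-0.1229102729288008), np.float64(0.34124021208134664), np.float64(0.24649533562359577), np.float64(-0.2941620351111851))
```

```bash

python3 -m creep '[0.00028,0,0,0,0,0,0.00028,0,0,0,0,0,0.00028,0,0,0,0,0,0.00028,0,0,0,0,0,0.00028,0,0,0,0,0,0.00028,0,0,0,0,0,0.00028,0,0,0,0,0,0.00028,0,0,0,0,0,0.00028,0,0,0,0,0,0.00028,0,0,0,0,0,0.00028,0,0,0,0,0,0.00028,0,0,0,0,0,0.00028,0,0,0,0,0,0.00028,0,0,0,0,0,0.00028,0,0,0,0,0,0.00028,0,0,0,0,0,0.00028,0,0,0,0,0,0.00028,0,0,0,0,0,0.00028,0,0,0,0,0,0.00028,0,0,0,0,0]' 0
python3 - <<'E'
from h import *
from station import robot
s=robot.sense();c=robot.capture("scene");a=angle(c,"pics/m5.png");print(s["time"],a,where(s,.56))
E
```

```text
time: 15.27
tool_pos: [0.3758, 0.2012, 0.2463]
tcp_rot: [0.775, 0.632, -0.0, -0.0]
force: [0.1, -0.1, -0.1]
finger_gap: -0.0001
gripper_force: 0.0
15.2667 (np.float64(0.5660921677327866), np.float64(0.17259167002206952), [np.float64(92.0), np.float64(316.0)]) (np.float64(-0.11737771478253589), np.float64(0.34088418088630185), np.float64(0.2463063649288334), np.float64(-0.3323068659331341))
```

```bash

python3 -m creep '[0.00028,0,0,0,0,0,0.00028,0,0,0,0,0,0.00028,0,0,0,0,0,0.00028,0,0,0,0,0,0.00028,0,0,0,0,0,0.00028,0,0,0,0,0,0.00028,0,0,0,0,0,0.00028,0,0,0,0,0,0.00028,0,0,0,0,0,0.00028,0,0,0,0,0,0.00028,0,0,0,0,0,0.00028,0,0,0,0,0]' 0
python3 - <<'E'
from h import *
from station import robot
s=robot.sense();c=robot.capture("scene");a=angle(c,"pics/m5.png");print(s["time"],a,where(s,.56))
E
```

```text
time: 16.32
tool_pos: [0.3765, 0.2044, 0.2463]
tcp_rot: [0.775, 0.632, -0.0, -0.0]
force: [-0.0, -0.2, 0.4]
finger_gap: -0.0
gripper_force: 0.0
16.3167 (np.float64(0.5658592081859851), np.float64(0.17254204632376408), [np.float64(92.0), np.float64(316.0)]) (np.float64(-0.11403303626842173), np.float64(0.3408614343825443), np.float64(0.24629091401312683), np.float64(-0.336042463183162))
```

```bash

python3 -m creep '[0.00028,0,0,0,0,0,0.00028,0,0,0,0,0,0.00028,0,0,0,0,0,0.00028,0,0,0,0,0,0.00028,0,0,0,0,0,0.00028,0,0,0,0,0,0.00028,0,0,0,0,0,0.00028,0,0,0,0,0,0.00028,0,0,0,0,0,0.00028,0,0,0,0,0,0.00028,0,0,0,0,0,0.00028,0,0,0,0,0]' 0
python3 - <<'E'
from h import *
from station import robot
s=robot.sense();c=robot.capture("scene");a=angle(c,"pics/m5.png");print(s["time"],a,where(s,.56))
E
```

```text
time: 17.37
tool_pos: [0.3772, 0.2077, 0.2463]
tcp_rot: [0.775, 0.632, -0.0, 0.0]
force: [0.0, 0.9, -0.4]
finger_gap: 0.0
gripper_force: 0.0
17.3667 (np.float64(0.5571376534096357), np.float64(0.17239607097039905), [np.float64(91.0), np.float64(316.0)]) (np.float64(-0.11067435709688356), np.float64(0.34083118844895766), np.float64(0.24630635908408652), np.float64(-0.333598356905199))
```

```bash

python3 -m creep '[0.00028,0,0,0,0,0,0.00028,0,0,0,0,0,-0.002,0,0,0,0,0,-0.004,0,0,0,0,0,-0.004,0,0,0,0,0]' 0
python3 - <<'E'
from h import *
from station import robot
s=robot.sense();c=robot.capture("scene");a=angle(c,"pics/m5.png");print(s["time"],a)
E
python3 -m creep '[0,0,0,0,0,0,0,0,0,0,0,0,0,0,0,0,0,0,0,0,0,0,0,0,0,0,0,0,0,0,0,0,0,0,0,0,0,0,0,0,0,0,0,0,0,0,0,0,0,0,0,0,0,0,0,0,0,0,0,0]' 0
python3 - <<'E'
from h import *
from station import robot
s=robot.sense();c=robot.capture("scene");a=angle(c,"pics/m5.png");print(s["time"],a,where(s,.54))
E
```

```text
time: 17.83
tool_pos: [0.3751, 0.1981, 0.2463]
tcp_rot: [0.775, 0.632, -0.0, 0.0]
force: [0.1, -0.0, -0.2]
finger_gap: -0.0002
gripper_force: 0.0
17.8333 (np.float64(0.5502433514712017), np.float64(0.17221577940180355), [np.float64(92.0), np.float64(315.0)])
time: 18.72
tool_pos: [0.3753, 0.1985, 0.2463]
tcp_rot: [0.775, 0.632, -0.0, 0.0]
force: [-0.3, 0.1, -0.1]
finger_gap: 0.0003
gripper_force: 0.0
18.7167 (np.float64(0.5405815324425534), np.float64(0.17237001900337096), [np.float64(92.0), np.float64(315.0)]) (np.float64(-0.12691961394831813), np.float64(0.3384223377456993), np.float64(0.2462939462579272), np.float64(0.8144363021463477))
```

The nudge worked: the door is coasting to rest near 30°. I'll take the hand clear and wait for it to stop.

```bash

python3 -m creep '[-0.015,-0.01,0,0,0,0,-0.015,-0.02,0,0,0,0,0,-0.02,0,0,0,0,0,-0.02,0,0,0,0,0,0,0,0,0,0,0,0,0,0,0,0,0,0,0,0,0,0,0,0,0,0,0,0,0,0,0,0,0,0,0,0,0,0,0,0,0,0,0,0,0,0,0,0,0,0,0,0,0,0,0,0,0,0,0,0,0,0,0,0,0,0,0,0,0,0,0,0,0,0,0,0,0,0,0,0,0,0,0,0,0,0,0,0,0,0,0,0,0,0,0,0,0,0,0,0]' 0
cat > m.py <<'E'
from h import *
from station import robot
s=robot.sense();c=robot.capture("scene");a=angle(c,"pics/m5.png");print(s["time"],a)
m=cv2.cvtColor(cv2.imread("pics/m5.png")[:,300:],6)>127
ys,xs=np.nonzero(m);cols=range(xs.min()+15,xs.max()-8)
for f in(np.min,np.max): print("dir",180+np.degrees(np.arctan(np.polyfit(cols,[f(ys[xs==x]) for x in cols],1)[0]))-136.7)
E
python3 m.py; python3 -m creep '[0,0,0,0,0,0,0,0,0,0,0,0,0,0,0,0,0,0,0,0,0,0,0,0,0,0,0,0,0,0,0,0,0,0,0,0,0,0,0,0,0,0,0,0,0,0,0,0,0,0,0,0,0,0,0,0,0,0,0,0]' 0 >/dev/null; python3 m.py
```

```text
time: 20.43
tool_pos: [0.3006, 0.1831, 0.2463]
tcp_rot: [0.775, 0.632, -0.0, -0.0]
force: [0.7, 0.4, -0.2]
finger_gap: -0.0002
gripper_force: 0.0
20.4333 (np.float64(0.535663844661166), np.float64(0.1723956943566472), [np.float64(92.0), np.float64(316.0)])
dir 30.194129770325162
dir 30.79656277363779
21.3167 (np.float64(0.5357258549750659), np.float64(0.17240334974987032), [np.float64(92.0), np.float64(316.0)])
dir 30.19656046769137
dir 30.79656277363779
```

The door is at rest at about 30.5° and the hand is clear, so I'm handing in.

```bash
python3 -c "
from station import robot
print(robot.hand_in())"
```

```text
the job is handed in; nothing more can be done
None
```

The kiln door is at a complete stop about 30.5° open by the camera measurement, with the hand clear of it, and I handed the job in at about 21 s; no verdict came back.

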